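Clamp a radio module in its test jig

ROBOT

A 6-joint arm with a two-finger parallel gripper is mounted at the origin on the work surface. World frame = base frame: x ahead of the robot, y to its left, z up, the work surface at z = 0. Lengths are in mm, angles in rad, forces in N, time in s.
With the tool pointing down it reaches from about 350 to 975 mm from the base axis. Payload 7.1 kg.
Tool frame: the origin (TCP) lies at the very end of the fingers, on their centre line; the grasp point (between the pads) lies 19 mm behind it; x points along the fingers, y is the direction in which the jaws open and shut, and the axes are right-handed (so a half turn about x gives the same grasp; the last joint's range is limited). The gripper opens to 88 mm and grips with 3 to 60 N. Pads are 20 mm wide; open, the fingers measure 115 mm over their backs; the gripper's body (75 mm by 178 mm) begins 61 mm behind the grasp point.
Start: joints at [1.086, 0.423, 1.63, -0, 1.089, -0.019], TCP at [280.678, 558.412, 222.675] pointing down, gripper open.
Joint ranges: [-3, 3], [-0.9, 2.11], [0.09, 2.58], [-1.31, 4.45], [0.11, 2.69], [-2.54, 2.54]. Speed limits (rad/s): [2.39, 2.39, 3.01, 3.14, 3.14, 3.14].

INTERFACE

Orientations are given as a rotation vector (axis times angle).
In Python, from workcell import ctrl gives the robot as it stands. The module is installed in compiled form; this text tells all that it offers.
- The arm moves only by the tool carry_out, never from a script. Its argument "commands" is a list of rows, each a list of 6 numbers: the shift along the tool's x, y, z in m, then the turn, a rotation vector about the tool's x, y, z in degrees. In form: [[tx, ty, tz, rx, ry, rz], ...]. A call has 1 to 8 rows; each row shifts and turns the pose as measured when the row begins, along the tool's axes as they then stand; what a row does not reach is not made up. A row lasts 1/8 s, in which the tool goes at most 62.5 mm and 10.7 degrees, less where a joint would pass 70% of its speed; a pose out of reach is approached as far as the arm can. A call with a gripper value outside its range is refused whole. "grip" is the closure, from 0 (fully open) to 1 (shut), set as the call begins (left out, the last holds). The fingers move at their own pace and stop on an object; the grip force is fixed at half the most. Time passes only in rows, so rows that do not move let the fingers close. It gives the time, the measured TCP pose, the force and the opening at its end, in the units of the state.
- ctrl.get_obs(): the state, without advancing time (a new reading comes with each control period).
- ctrl.get_image(name): name is "scene" or "top" or "wrist"; returns a dict with "pixels" (480x640x3 uint8, blue, green, red), "intrinsics" (3x3 intrinsics, pixels), "rvec" (rotation vector, rad) and "tvec" (3), from world to camera coordinates, as OpenCV has them. Camera axes: x right, y down, z forward; pixel columns grow to the right and rows downward; lengths in mm; the calibration is good to about 2 mm. The wrist camera is an equidistant fisheye: a pixel r from the principal point sees the ray r / f radians off the axis. A picture is of the moment at which its call begins. There is no depth.
- ctrl.close_job(): hands the job in, once; it reports no verdict.
The state is a dict: "t": time; "qpos": joint angles; "qvel": joint speeds; "joint_torque": joint torques, N m; "ee_pos": TCP position; "orientation": TCP orientation; "ft_force": force on the tool from outside, world axes, zero at the start; "moment": the same for the moment, N m; "width": finger opening in mm.
Only numpy, scipy, OpenCV 4.12 (cv2) and the standard library are available. Lean on these libraries where they do the work, as an engineer would, in place of code of your own. Each camera call takes 0.05 s, during which the arm holds its last target. There are 200 camera calls.

TASK

On the lab bench, gently slide the silver module along its channel in the test jig until its far end is fully home against the adjustable steel end stop, and only then push the red toggle-clamp handle down over centre until it is fully down on its own stop, so that the rubber pad holds the module. The end stop and the height of the clamp are set differently for every job, so feel your way and force nothing: keep every push below 25 N. Let go, and leave everything else on the bench where it is.

Things in the scene. Friction and masses are not known exactly. Their poses are not given: they have to be found in the camera images.
- nest (a point): Fixed point of the test jig in the middle of the channel, 26 mm above the bench, 14 mm above the channel floor. Axes: x along the channel towards the steel end stop (pushing direction), y sideways to the clamp, z up. Side rails 10 mm high, 57 mm apart, from x = -90 to +18 mm; the near (-x) end is open. The adjustable stop's face is somewhere in x +25 to +60 mm (not measured: feel for it).
- jig: Test jig, a black plate 220 x 240 x 12 mm bolted to the bench. Origin on its underside, 26 mm below nest, same axes. The plate spans x -135 to +85 and y -75 to +165 mm. The steel toggle clamp stands on it on packing shims 0 to 6 mm thick (brass colour, not measured); its cheeks span x -3 to +27, y +79 to +129 mm and rise 84 to 90 mm above the bench.
- module_center (a point): Centre of the silver metal module, 90 (x, along the channel) x 54 x 28 mm high, 0.2 to 0.42 kg, a yellow mark on top at its near half. It lies loose in the channel with 1.5 mm play each side, centre at nest x -65 to -45 mm, 25 to 80 mm short of home; sliding it takes up to 5 N. Home = its far end touches the end stop (2 mm tolerance). Its axes are nearly those of nest.
- stop_pin (a joint): Part-present pin: a brass pin, 8 mm diameter, that stands 5 mm out of the end stop's near face, in the middle, 2 mm below the height of the module's centre, on a very weak spring (0.35 N). Value in m: 0 = free, 0.005 = pressed flush with the stop's face, which is how the module at home leaves it (0.003 or more counts as home).
- handle (a joint): Red clamp handle, rad: 0 = open (start), grows as pushed down; dead centre 0.88, hard stop 0.97 (0.94 or more counts as clamped). Its angle above level is 1.17 - value, leaning to +y of the jig. Hinge at nest + (12, 116, 36 to 42) mm (z depends on the shims); it swings in the jig's y-z plane. Round red grip, 18 mm diameter, 39 to 131 mm from the hinge. It stays where it is left.
- pad (a joint): Travel of the clamp's spring pad, m: 0 = free, grows as it is pressed (2 N/mm). Rubber pad, 20 mm diameter, on the end of a 14 mm square steel bar, hinged at nest + (12, 92, 44 to 50) mm and linked to the handle: it starts 54 degrees above level over the channel and comes down level as the handle goes down. The pad then presses on the module at nest x = 12 mm with 9 to 21 N.
- clamp_foot (a point): Fixed point on the plate's top straight under the handle's hinge (50 to 56 mm below it, by the shims), 12 mm above the bench; axes as nest. Push the handle on its upper side (facing the bar): 100 mm from the hinge, friction takes about 3 N all the way and the pad spring up to 6 N more from 0.5 to 0.88 rad. Past 0.88 it does not run home by itself: push until it is felt to bottom.
- spare: Blue spare module, 90 x 54 x 28 mm, on the bench; a bystander, leave it alone. Origin at its underside.
- driver: Screwdriver with an orange handle; a bystander, leave it alone. Origin at its underside.
- spanner: Steel spanner; a bystander, leave it alone. Origin at its underside.
- cleaner: Blue bottle, 52 mm across, 130 mm tall; a bystander, leave it alone. Origin at its underside.
- tray: Black tray 120 x 160 x 30 mm; a bystander, leave it alone. Origin at its underside.
- adapter: Brass adapter, 26 mm across, 32 mm tall; a bystander, leave it alone. Origin at its underside.
- mug: White mug, 80 mm across, 95 mm tall; a bystander, leave it alone. Origin at its underside.
Things that resemble listed ones, but are neither listed nor needed, are in the scene too. What is shaped like the part that bears module_center but green or purple is not meant.

How it is judged (in metres and radians):
On the way, in this order (a step that is already met when the one before it is completed fails the run):
1. the module is fully home against the end stop while the clamp is still open (handle below 0.4) (value of joint stop_pin above 0.003 m and x of module_center in the frame of nest above -0.025 m and z of module_center in the frame of nest below 0.002 m and angle between the x axis of module_center and the x axis of nest, either way round below 0.05 rad and value of joint handle below 0.4 rad), for 0.2 s.
2. the handle is pushed over centre onto its stop (value of joint handle above 0.94 rad), for 0.2 s.
At the end, for the whole second after the job is handed in: The module is within 2 mm of touching the end stop (stop_pin pressed 3 mm or more), flat in the channel and square to it within 3 degrees, at rest; the handle is at 0.94 rad or more (past dead centre, on its stop); the pad presses on the module with more than 5 N (value of joint stop_pin above 0.003 m and x of module_center in the frame of nest above -0.025 m and z of module_center in the frame of nest below 0.002 m and angle between the x axis of module_center and the x axis of nest, either way round below 0.05 rad and value of joint handle above 0.94 rad and contact force between pad and module above 5 N and linear speed of module below 0.01 m/s).
It fails at once if the handle is pushed with 25 N or more (contact force between anything else and handle above 25 N).
It fails at once if the module is pushed by the robot with 25 N or more (contact force between any of the fingers, the arm and module above 25 N).
It fails at once if a bystander is moved more than 20 mm (distance of any of spare, driver, spanner, cleaner, tray, adapter, mug from where it was at the start of the episode above 0.02 m).
It also fails if it takes over 58 s, if anything falls off the work surface, if the arm or the gripper's body presses on something with over 40 N, if the wrist force passes 120 N, or if a joint passes its speed limit or range.

## Working session

There is one attempt and no reset: what is moved stays moved. The work goes in short steps, Python scripts to look and compute and a tool call to move; the robot and the scene stay as the last step left them, time stands still between calls to the robot, and variables do not carry over. Pictures are saved under pics/ and viewed, about 8 in all and at most 12, crops included, and the job is handed in when it is done.

Besides the shell and the picture viewer there is one more tool, called as name([rows], argument=value, ...), one row to a line, values as JSON. carry_out: Moves the arm, as the interface text tells. Its arguments: {"type":"object","properties":{"commands":{"type":"array"},"grip":{"type":"number"}},"required":["commands"]}

```bash
mkdir -p pics; python3 - <<'E'
from workcell import ctrl
import cv2,pickle
o=ctrl.get_obs(); print({k:o[k] for k in('t','ee_pos','orientation','ft_force','width')})
d={}
for n in('scene','top'):
    im=ctrl.get_image(n); d[n]=im; cv2.imwrite(f'pics/{n}0.png',im['pixels'])
    print(n,im['intrinsics'],im['rvec'],im['tvec'])
pickle.dump(d,open('im0.pkl','wb'))
E
```

```text
{'t': 0.0, 'ee_pos': array([280.42607161, 557.94223744, 221.90997825]), 'orientation': array([ 0.3640281 ,  1.54013531, -0.36638089]), 'ft_force': array([0.08388272, 0.54434411, 0.04295922]), 'width': 87.67613497501681}
scene [[543.39688679   0.         312.30125773]
 [  0.         543.39688679 246.56195858]
 [  0.           0.           1.        ]] [ 2.44682921  1.01745191 -0.26545524] [-383.23026388 -324.35817915 1548.3348984 ]
top [[465.9970719    0.         316.39084019]
 [  0.         465.9970719  231.72743339]
 [  0.           0.           1.        ]] [ 2.11308894 -2.17180699  0.19677674] [ -14.84959925  588.52500418 1356.88568856]
```

View pics/top0.png

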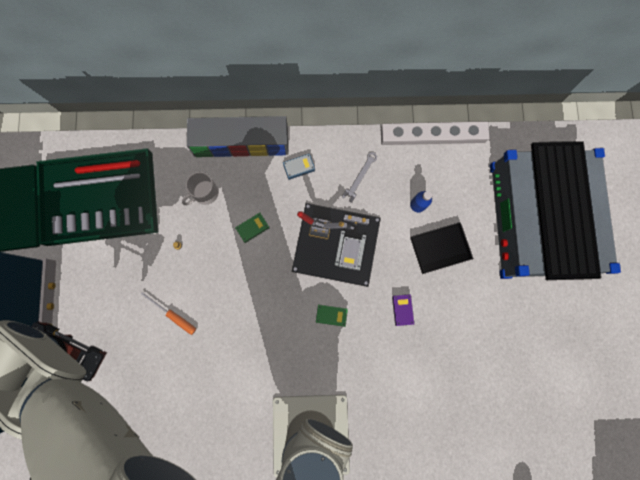

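View pics/scene0.png

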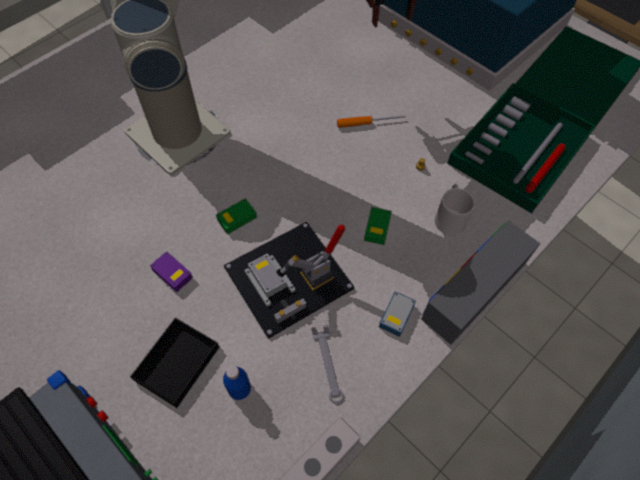

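The top view shows the jig plate with corners at about (307,201), (381,215), (368,286) and (292,271). The module is at about (350,252), the red handle tip at (302,215) and the stop at (356,218). Next I'll zoom in on both views.

```bash
python3 - <<'E'
import cv2,pickle,numpy as np
d=pickle.load(open('im0.pkl','rb'))
a=cv2.resize(d['top']['pixels'][190:295,283:388],None,fx=5.7,fy=5.7,interpolation=cv2.INTER_CUBIC)
cv2.imwrite('pics/z1.png',a)
a=cv2.resize(d['scene']['pixels'][215:345,215:365],None,fx=4.6,fy=4.6,interpolation=cv2.INTER_CUBIC)
cv2.imwrite('pics/z2.png',a)
E
```

```text
(no output)
```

View pics/z1.png

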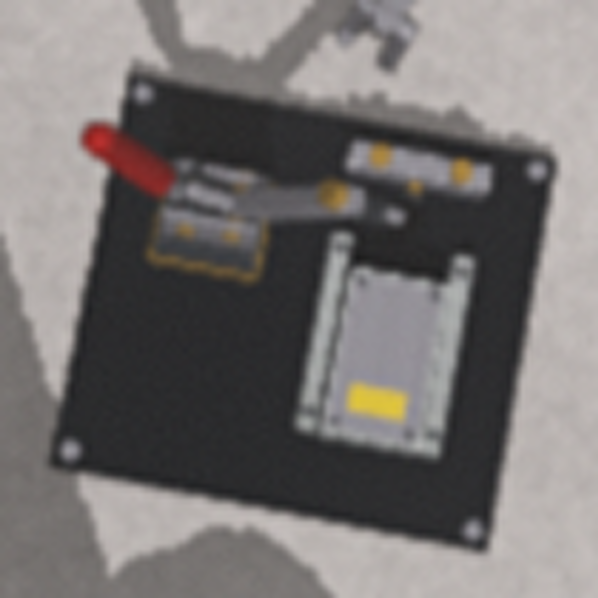

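View pics/z2.png

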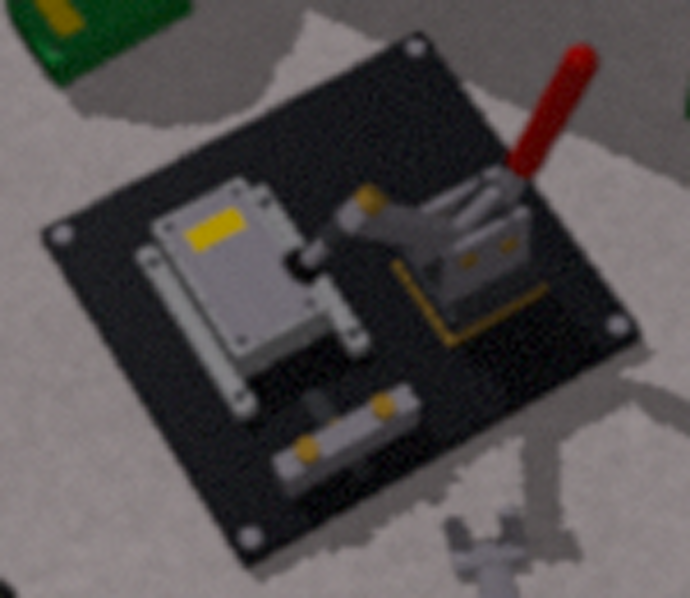

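```bash
cat > h.py <<'E'
import numpy as np,cv2,pickle
from scipy.optimize import least_squares
def proj(c,P): return cv2.projectPoints(np.float64(P).reshape(-1,1,3),c['rvec'],c['tvec'],c['intrinsics'],None)[0].reshape(-1,2)
def ray(c,uv,z):
    R=cv2.Rodrigues(c['rvec'])[0]; C=-R.T@np.ravel(c['tvec'])
    out=[]
    for u in np.atleast_2d(uv):
        d=R.T@np.linalg.inv(c['intrinsics'])@np.r_[u,1]; out.append(C+d*(z-C[2])/d[2])
    return np.array(out)
def unz(uv,o,f): return (np.array(uv,float)+.5)/f-.5+np.array(o)
def jig2w(p,P):
    P=np.atleast_2d(P); c,s=np.cos(p[2]),np.sin(p[2])
    return np.c_[p[0]+c*P[:,0]-s*P[:,1],p[1]+s*P[:,0]+c*P[:,1],P[:,2]]
def w2jig(p,W):
    W=np.atleast_2d(W)-[p[0],p[1],0]; c,s=np.cos(p[2]),np.sin(p[2])
    return np.c_[c*W[:,0]+s*W[:,1],-s*W[:,0]+c*W[:,1],W[:,2]]
E
python3 - <<'E'
from h import *
np.set_printoptions(precision=1,suppress=True)
d=pickle.load(open('im0.pkl','rb'))
K=[[85,165,12],[85,-75,12],[-135,-75,12],[-135,165,12]]
t=unz([(135,72),(555,158),(487,550),(53,464)],(283,190),5.7)
s=unz([(640,335),(250,568),(42,232),(418,33)],(215,215),4.6)
f=lambda p,w=(1,1):np.r_[w[0]*(proj(d['top'],jig2w(p,K))-t).ravel(),w[1]*(proj(d['scene'],jig2w(p,K))-s).ravel()]
for w in((1,1),(1,0),(0,1)):
    r=least_squares(f,[650,0,0.],args=(w,)); print(w,r.x,np.round(r.x[2],4),'res',r.fun)
    if w==(1,1): p=r.x
np.save('p.npy',p)
m=unz([(353,268),(450,282),(345,383),(408,420)],(283,190),5.7); print('mod top z40 (jig)',w2jig(p,ray(d['top'],m,40)))
m=unz([(243,358),(330,305),(150,225),(242,178)],(215,215),4.6); print('scene',w2jig(p,ray(d['scene'],m,40)))
# handle expected projections vs seen
a=1.17
for hz in(62,68):
    G=jig2w(p,[[12,116+r*np.cos(a),hz+r*np.sin(a)] for r in(39,131)])
    print(hz,G,'top z1',(proj(d['top'],G)-(283,190))*5.7,'scene z2',(proj(d['scene'],G)-(215,215))*4.6)
E
```

```text
(1, 1) [ 570.5 -143.9   -0.2] -0.2207 res [-0.4 -0.3  1.3 -0.8  1.1 -0.  -0.  -0.1  1.5 -0.7 -1.  -0.4 -0.8 -0.
  1.  -1.1]
(1, 0) [ 569.4 -142.3   -0.2] -0.2252 res [-0.7 -0.1  1.  -0.3  0.4  0.4 -0.7  0.   0.  -0.  -0.  -0.  -0.  -0.
  0.  -0. ]
(0, 1) [ 571.3 -144.9   -0.2] -0.2176 res [-0.  -0.   0.  -0.   0.  -0.   0.  -0.   1.4 -0.4 -0.9  0.2 -1.1  0.6
  0.7 -0.7]
mod top z40 (jig) [[ -4.4  27.5  40. ]
 [ -1.9 -24.6  40. ]
 [-65.8  20.5  40. ]
 [-78.6 -15.7  40. ]]
scene [[ -1.2 -24.6  40. ]
 [ -3.4  27.7  40. ]
 [-92.5 -27.6  40. ]
 [-91.3  26.6  40. ]]
62 [[610.9 -18.4  97.9]
 [618.8  16.6 182.6]] top z1 [[166.  178.4]
 [ 93.9 131.2]] scene z2 [[518.2 175.8]
 [586.9  53.5]]
68 [[610.9 -18.4 103.9]
 [618.8  16.6 188.6]] top z1 [[166.1 176.2]
 [ 93.6 128.7]] scene z2 [[518.5 170. ]
 [587.6  46.8]]
```

```bash
cat >> h.py <<'E'
from scipy.spatial.transform import Rotation as Ro
np.set_printoptions(precision=4,suppress=True)
p=np.load('p.npy')
def Rt(yaw_y): # tool pointing down, tool y at angle yaw_y from jig y
    a=p[2]+np.pi/2+yaw_y; y=np.array([np.cos(a),np.sin(a),0]); x=np.array([0,0,-1.]); return Ro.from_matrix(np.c_[x,y,np.cross(x,y)])
def state(o):
    print('t',o['t'],'q',np.round(o['qpos'],2),'w',round(o['width'],1)); print('jig tcp',w2jig(p,o['ee_pos'])[0].round(2),'f_jig',(Ro.from_euler('z',-p[2]).apply(o['ft_force'])).round(2))
def plan(o,tgt,R,n):
    P=np.array(o['ee_pos']); r=Ro.from_rotvec(o['orientation']); T=jig2w(p,tgt)[0]
    dv=(r.inv()*R).as_rotvec(); print('turn deg',np.degrees(dv),'dist',np.linalg.norm(T-P))
    for i in range(n):
        ri=r*Ro.from_rotvec(dv*i/n); print(np.r_[(ri.inv().apply((T-P)/n)/1000).round(4),np.degrees(dv/n).round(2)].tolist())
E
python3 - <<'E'
from h import *
from workcell import ctrl
o=ctrl.get_obs(); state(o)
print(Ro.from_rotvec(o['orientation']).as_matrix())
for y in(0,np.pi/2,-np.pi/2): print(y,np.degrees((Ro.from_rotvec(o['orientation']).inv()*Rt(y)).as_rotvec()))
plan(o,[-120,0,200],Rt(0),16)
E
```

```text
t 0.1 q [ 1.09  0.42  1.63  0.    1.09 -0.02] w 87.4
jig tcp [-436.67  621.36  222.02] f_jig [0.09 0.1  1.16]
[[-0.0006  0.4491  0.8935]
 [-0.0011  0.8935 -0.4491]
 [-1.     -0.0013 -0.0001]]
0 [-14.0428  -0.0122   0.0727]
1.5707963267948966 [-104.0428   -0.069     0.0492]
-1.5707963267948966 [75.9572  0.046   0.0645]
turn deg [-14.0428  -0.0122   0.0727] dist 697.7485426639017
[0.0014, -0.0329, 0.0286, -0.88, -0.0, 0.0]
[0.0014, -0.0333, 0.0281, -0.88, -0.0, 0.0]
[0.0014, -0.0337, 0.0276, -0.88, -0.0, 0.0]
[0.0014, -0.0342, 0.0271, -0.88, -0.0, 0.0]
[0.0014, -0.0346, 0.0266, -0.88, -0.0, 0.0]
[0.0014, -0.035, 0.026, -0.88, -0.0, 0.0]
[0.0014, -0.0354, 0.0255, -0.88, -0.0, 0.0]
[0.0014, -0.0357, 0.0249, -0.88, -0.0, 0.0]
[0.0014, -0.0361, 0.0244, -0.88, -0.0, 0.0]
[0.0014, -0.0365, 0.0238, -0.88, -0.0, 0.0]
[0.0014, -0.0369, 0.0233, -0.88, -0.0, 0.0]
[0.0014, -0.0372, 0.0227, -0.88, -0.0, 0.0]
[0.0014, -0.0375, 0.0221, -0.88, -0.0, 0.0]
[0.0014, -0.0379, 0.0216, -0.88, -0.0, 0.0]
[0.0014, -0.0382, 0.021, -0.88, -0.0, 0.0]
[0.0014, -0.0385, 0.0204, -0.88, -0.0, 0.0]
```

carry_out([
  [0.001,-0.033,0.029,-0.9,0,0],
  [0.001,-0.033,0.028,-0.9,0,0],
  [0.001,-0.034,0.028,-0.9,0,0],
  [0.001,-0.034,0.027,-0.9,0,0],
  [0.001,-0.035,0.027,-0.9,0,0],
  [0.001,-0.035,0.026,-0.9,0,0],
  [0.001,-0.035,0.026,-0.9,0,0],
  [0.001,-0.036,0.025,-0.9,0,0],
], grip=0.75)

```text
t: 1.1
ee_pos: [370.1, 211.2, 212.0]
orientation: [0.257, 1.557, -0.262]
ft_force: [-0.5, 0.4, 0.2]
width: 22.3
```

carry_out([
  [0.001,-0.036,0.024,-0.9,0,0],
  [0.001,-0.037,0.024,-0.9,0,0],
  [0.001,-0.037,0.023,-0.9,0,0],
  [0.001,-0.037,0.023,-0.9,0,0],
  [0.001,-0.038,0.022,-0.9,0,0],
  [0.001,-0.038,0.022,-0.9,0,0],
  [0.001,-0.038,0.021,-0.9,0,0],
  [0,0,0,0,0,0],
])

```text
t: 2.1
ee_pos: [451.2, -96.3, 204.9]
orientation: [0.17, 1.566, -0.175]
ft_force: [-0.2, -0.0, 0.4]
width: 22.2
```

```bash
python3 - <<'E'
from h import *
from workcell import ctrl
o=ctrl.get_obs(); state(o)
plan(o,[-128,0,200],Rt(0),4)
E
```

```text
t 2.1 q [-0.23  0.21  1.99 -0.    0.94 -1.58] w 22.2
jig tcp [-126.86   20.27  204.89] f_jig [-0.17 -0.06  0.39]
turn deg [ 0.0412 -0.0942  0.21  ] dist 20.882925599320693
[0.0012, -0.0051, -0.0003, 0.01, -0.02, 0.05]
[0.0012, -0.0051, -0.0003, 0.01, -0.02, 0.05]
[0.0012, -0.0051, -0.0003, 0.01, -0.02, 0.05]
[0.0012, -0.0051, -0.0003, 0.01, -0.02, 0.05]
```

carry_out([
  [0.02,-0.01,-0.001,0,0,0],
  [0.03,-0.01,0,0,0,0],
  [0.03,0,0,0,0,0],
  [0.03,0,0,0,0,0],
  [0.03,0,0,0,0,0],
  [0.02,0,0,0,0,0],
  [0.01,0,0,0,0,0],
  [0,0,0,0,0,0],
])

```text
t: 3.1
ee_pos: [443.1, -111.1, 30.2]
orientation: [0.171, 1.568, -0.174]
ft_force: [0.3, -0.2, -0.5]
width: 21.9
```

```bash
python3 - <<'E'
from h import *
from workcell import ctrl
o=ctrl.get_obs(); state(o)
plan(o,[-115,0,25],Rt(0),2)
a=ctrl.get_image('top')['pixels'][190:310,270:400]; cv2.imwrite('pics/c1.png',cv2.resize(a,None,fx=4.6,fy=4.6,interpolation=cv2.INTER_CUBIC))
b=ctrl.get_image('scene')['pixels'][170:330,210:370]; cv2.imwrite('pics/c2.png',cv2.resize(b,None,fx=3.7,fy=3.7,interpolation=cv2.INTER_CUBIC))
E
```

```text
t 3.1 q [-0.27  0.53  2.09 -0.    0.53 -1.62] w 21.9
jig tcp [-131.49    4.07   30.19] f_jig [ 0.35 -0.13 -0.51]
turn deg [ 0.0824 -0.2368  0.1193] dist 17.764199108853635
[0.0026, -0.002, 0.0083, 0.04, -0.12, 0.06]
[0.0026, -0.002, 0.0083, 0.04, -0.12, 0.06]
```

View pics/c2.png

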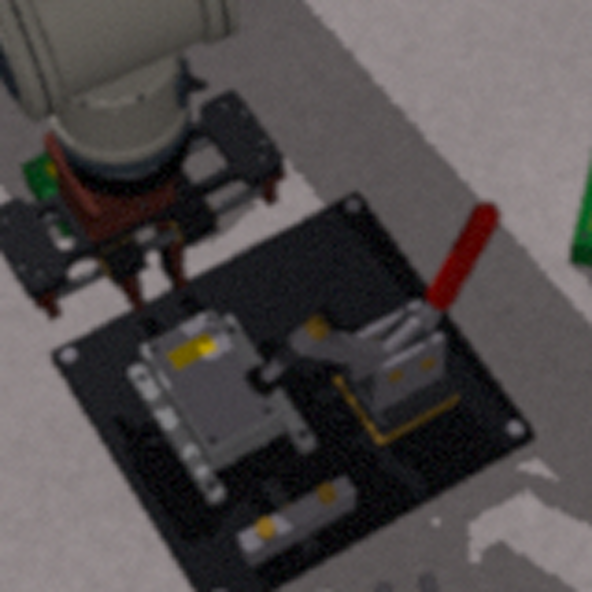

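The fingers hang at about (135,295) and (180,280), centred behind the module's near end at about (190,335). The clamp is clear of the gripper. Now I'll advance gently.

carry_out([
  [0.003,-0.002,0.006,0,0,0],
  [0.002,-0.002,0.006,0,0,0],
  [0,0,0.003,0,0,0],
  [0,0,0.002,0,0,0],
  [0,0,0.002,0,0,0],
  [0,0,0.002,0,0,0],
])

```text
t: 3.95
ee_pos: [466.4, -121.2, 27.6]
orientation: [0.171, 1.562, -0.175]
ft_force: [0.2, -0.2, -0.6]
width: 21.8
```

carry_out([
  [0,0,0.002,0,0,0],
  [0,0,0.002,0,0,0],
  [0,0,0.002,0,0,0],
  [0,0,0.002,0,0,0],
])

```text
t: 4.45
ee_pos: [471.6, -122.2, 27.2]
orientation: [0.171, 1.569, -0.174]
ft_force: [-4.9, 0.8, 3.9]
width: 21.9
```

```bash
python3 - <<'E'
from h import *
from workcell import ctrl
o=ctrl.get_obs(); state(o)
E
```

```text
t 4.45 q [-0.28  0.56  2.03 -0.    0.56 -1.62] w 21.9
jig tcp [-101.25   -0.51   27.23] f_jig [-4.98 -0.26  3.88]
```

carry_out([
  [0,0,0.003,0,0,0],
  [0,0,0.003,0,0,0],
  [0,0,0.003,0,0,0],
  [0,0,0.003,0,0,0],
])

```text
t: 4.95
ee_pos: [483.0, -124.6, 27.0]
orientation: [0.172, 1.571, -0.174]
ft_force: [-4.0, 1.8, 3.4]
width: 21.9
```

carry_out([
  [0,0,0.003,0,0,0],
  [0,0,0.003,0,0,0],
  [0,0,0.003,0,0,0],
  [0,0,0.003,0,0,0],
])

```text
t: 5.45
ee_pos: [495.6, -127.4, 27.0]
orientation: [0.172, 1.571, -0.174]
ft_force: [-4.7, 1.0, 4.0]
width: 21.9
```

```bash
python3 - <<'E'
from h import *
from workcell import ctrl
o=ctrl.get_obs(); state(o)
E
```

```text
t 5.45 q [-0.27  0.58  1.97 -0.    0.59 -1.62] w 21.9
jig tcp [-76.67  -0.36  26.98] f_jig [-4.76 -0.05  4.04]
```

carry_out([
  [0,0,0.002,0,0,0],
  [0,0,0.002,0,0,0],
  [0,0,0.002,0,0,0],
  [0,0,0.002,0,0,0],
])

```text
t: 5.95
ee_pos: [504.0, -129.3, 26.9]
orientation: [0.172, 1.571, -0.174]
ft_force: [-4.4, 1.3, 4.0]
width: 22.3
```

carry_out([
  [0,0,0.002,0,0,0],
  [0,0,0.002,0,0,0],
  [0,0,0.002,0,0,0],
])

```text
t: 6.32
ee_pos: [510.3, -130.7, 26.9]
orientation: [0.172, 1.571, -0.174]
ft_force: [-4.6, 2.0, 3.6]
width: 22.0
```

carry_out([
  [0,0,0.002,0,0,0],
  [0,0,0.002,0,0,0],
  [0,0,0.002,0,0,0],
])

```text
t: 6.7
ee_pos: [516.5, -132.1, 26.9]
orientation: [0.172, 1.571, -0.174]
ft_force: [-4.2, 0.5, 4.1]
width: 21.7
```

carry_out([
  [0,0,0.0015,0,0,0],
  [0,0,0.0015,0,0,0],
  [0,0,0.0015,0,0,0],
])

```text
t: 7.08
ee_pos: [521.2, -133.1, 26.8]
orientation: [0.172, 1.571, -0.174]
ft_force: [-5.2, 0.2, 3.9]
width: 22.1
```

carry_out([
  [0,0,0.0015,0,0,0],
  [0,0,0.0015,0,0,0],
])

```text
t: 7.32
ee_pos: [522.9, -133.5, 26.6]
orientation: [0.172, 1.574, -0.173]
ft_force: [-9.4, 2.9, 7.1]
width: 22.0
```

carry_out([
  [0,0,0.0015,0,0,0],
  [0,0,0.0015,0,0,0],
])

```text
t: 7.58
ee_pos: [522.8, -133.4, 26.3]
orientation: [0.173, 1.58, -0.173]
ft_force: [-8.4, 1.2, 8.2]
width: 22.1
```

```bash
python3 - <<'E'
from h import *
from workcell import ctrl
o=ctrl.get_obs(); state(o)
A=[ctrl.get_image(n)['pixels'] for n in('top','scene')]
a=cv2.resize(A[0][195:265,310:380],None,fx=5.7,fy=5.7,interpolation=cv2.INTER_CUBIC)
b=cv2.resize(A[1][235:335,230:330],None,fx=3.99,fy=3.99,interpolation=cv2.INTER_CUBIC)
cv2.imwrite('pics/e1.png',np.hstack([a,b]))
E
```

```text
t 7.575 q [-0.27  0.61  1.9  -0.    0.64 -1.62] w 22.1
jig tcp [-48.79  -0.26  26.25] f_jig [-8.48 -0.64  8.17]
```

View pics/e1.png

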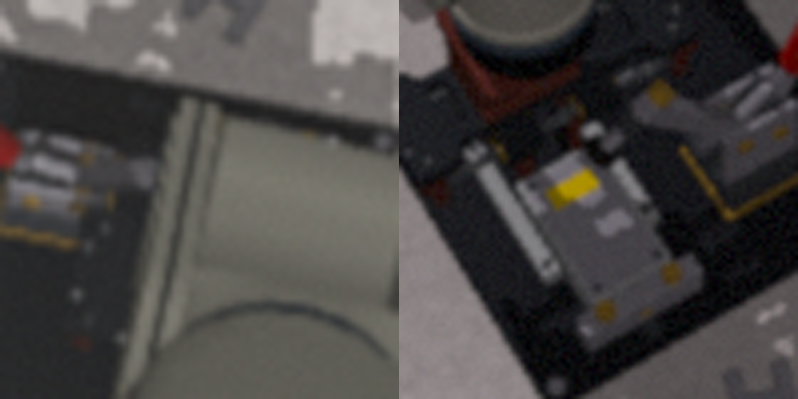

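The scene crop (right half) shows the module's far end touching the stop, at about (630,290). The force also rose from 5 N to about 9 N with no further travel. I'll give one slightly firmer seating push, then back off.

carry_out([
  [-0.001,0,0.002,0,0,0],
  [-0.001,0,0.002,0,0,0],
])

```text
t: 7.92
ee_pos: [522.9, -133.1, 26.6]
orientation: [0.174, 1.588, -0.172]
ft_force: [-6.2, 1.2, -0.7]
width: 22.1
```

```bash
python3 - <<'E'
from h import *
from workcell import ctrl
o=ctrl.get_obs(); state(o)
plan(o,[-48.8,0,27],Rt(0),1)
E
```

```text
t 7.925 q [-0.27  0.61  1.9  -0.    0.66 -1.62] w 22.1
jig tcp [-48.82   0.03  26.59] f_jig [-6.3  -0.21 -0.69]
turn deg [ 0.0415 -1.4029  0.0712] dist 0.4103631856723545
[-0.0004, -0.0, 0.0, 0.04, -1.4, 0.07]
```

carry_out([
  [0,0,0.002,0,-1.4,0],
  [0,0,0.003,0,0,0],
])

```text
t: 8.18
ee_pos: [523.1, -133.1, 25.4]
orientation: [0.173, 1.573, -0.173]
ft_force: [-14.1, 2.6, 11.7]
width: 22.0
```

carry_out([
  [0,0,-0.008,0,0,0],
  [0,0,-0.02,0,0,0],
  [-0.02,0,-0.01,0,0,0],
  [-0.05,0,0,0,0,0],
  [-0.06,0,0,0,0,0],
  [-0.06,0,0,0,0,0],
  [-0.04,0,0,0,0,0],
], grip=1.0)

```text
t: 9.05
ee_pos: [490.8, -125.8, 260.7]
orientation: [0.172, 1.56, -0.174]
ft_force: [1.0, 0.1, -0.8]
width: -0.2
```

```bash
cat >> h.py <<'E'
def tcp_on(val,r=100,clear=0.,hz=65.):
    a=1.17-val; u=np.array([0,np.cos(a),np.sin(a)]); n=np.array([0,-np.sin(a),np.cos(a)])
    return np.array([12,116,hz])+r*u+(9+clear)*n+[0,-10,0]
E
python3 - <<'E'
from h import *
from workcell import ctrl
o=ctrl.get_obs(); state(o)
t=tcp_on(0,clear=12); print(t)
plan(o,[t[0],t[1],235],Rt(-np.pi/2),9)
im=ctrl.get_image('top'); 
m=jig2w(p,[[-0.0,0,40]]); print('module far end px',proj(im,m))
cv2.imwrite('pics/f1.png',cv2.resize(im['pixels'][190:295,283:388],None,fx=5.7,fy=5.7,interpolation=cv2.INTER_CUBIC))
E
```

```text
t 9.05 q [-0.27  0.2   1.85 -0.    1.08 -1.62] w -0.2
jig tcp [-81.73   0.2  260.73] f_jig [ 0.96  0.37 -0.75]
[ 12.     125.6794 165.2682]
turn deg [90.0167  0.2372 -0.1259] dist 158.7225101956761
[0.0029, 0.0139, 0.0104, 10.0, 0.03, -0.01]
[0.0029, 0.0155, 0.0078, 10.0, 0.03, -0.01]
[0.0029, 0.0167, 0.005, 10.0, 0.03, -0.01]
[0.0029, 0.0173, 0.002, 10.0, 0.03, -0.01]
[0.0029, 0.0174, -0.001, 10.0, 0.03, -0.01]
[0.0029, 0.0169, -0.004, 10.0, 0.03, -0.01]
[0.0029, 0.016, -0.0069, 10.0, 0.03, -0.01]
[0.0029, 0.0146, -0.0095, 10.0, 0.03, -0.01]
[0.0029, 0.0127, -0.0119, 10.0, 0.03, -0.01]
module far end px [[353.6833 236.9172]]
```

carry_out([
  [0.003,0.014,0.01,10,0,0],
  [0.003,0.015,0.008,10,0,0],
  [0.003,0.017,0.005,10,0,0],
  [0.003,0.017,0.002,10,0,0],
  [0.003,0.017,-0.001,10,0,0],
  [0.003,0.017,-0.004,10,0,0],
  [0.003,0.016,-0.007,10,0,0],
  [0.003,0.015,-0.009,10,0,0],
])

```text
t: 10.1
ee_pos: [612.6, -38.2, 246.8]
orientation: [1.29, 1.131, -1.252]
ft_force: [-0.3, 0.5, 0.1]
width: 0.7
```

carry_out([
  [0.003,0.013,-0.012,10,0,0],
  [0,0,0,0,0,0],
])

```text
t: 10.35
ee_pos: [629.3, -26.6, 243.6]
orientation: [1.423, 1.035, -1.374]
ft_force: [0.2, 0.3, -0.7]
width: 0.4
```

```bash
python3 - <<'E'
from h import *
from workcell import ctrl
o=ctrl.get_obs(); state(o)
t=tcp_on(0,clear=12); print(t)
plan(o,[t[0],t[1]-5,t[2]],Rt(-np.pi/2),3)
E
```

```text
t 10.35 q [-0.06  0.39  1.63 -0.01  1.08  0.22] w 0.4
jig tcp [ 31.69 127.31 243.56] f_jig [ 0.08  0.34 -0.71]
[ 12.     125.6794 165.2682]
turn deg [-2.8602 -0.0969 -2.4438] dist 80.99956432170555
[0.0258, -0.0075, 0.0026, -0.95, -0.03, -0.81]
[0.0259, -0.0072, 0.0025, -0.95, -0.03, -0.81]
[0.026, -0.0069, 0.0023, -0.95, -0.03, -0.81]
```

View pics/f1.png

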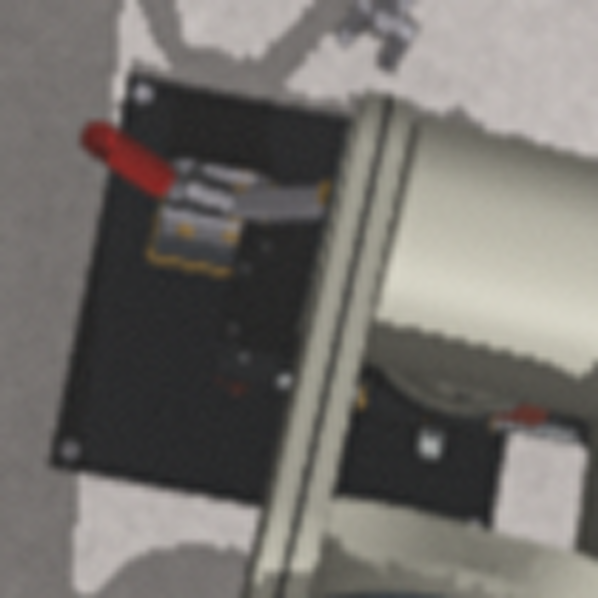

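The arm hides the module in this view; the handle is still open, its tip at (100,138). The tool is about 20 mm too far in x, so I'll correct that while descending on the bar side of the handle.

carry_out([
  [0.0,-0.01,0.003,-1.4,0,-1.2],
  [0.01,-0.01,0.003,-1.4,0,-1.2],
  [0.02,0,0,0,0,0],
  [0.02,0,0,0,0,0],
  [0.015,0,0,0,0,0],
  [0,0,0,0,0,0],
])

```text
t: 11.1
ee_pos: [603.2, -29.6, 174.7]
orientation: [1.359, 1.109, -1.362]
ft_force: [-0.2, 0.3, 0.2]
width: 0.5
```

```bash
python3 - <<'E'
from h import *
from workcell import ctrl
o=ctrl.get_obs(); state(o)
t=tcp_on(0,clear=0); print(t)
plan(o,t,Rt(-np.pi/2),2)
im=ctrl.get_image('scene'); b=cv2.resize(im['pixels'][215:345,230:360],None,fx=4.5,fy=4.5,interpolation=cv2.INTER_CUBIC)
cv2.imwrite('pics/g1.png',b)
E
```

```text
t 11.1 q [-0.07  0.45  1.71  0.    0.98  0.14] w 0.5
jig tcp [  6.87 118.6  174.74] f_jig [-0.27  0.29  0.18]
[ 12.     136.7284 160.5864]
turn deg [ 0.8313 -0.0783  0.2535] dist 23.561804789590546
[0.0071, 0.0027, -0.009, 0.42, -0.04, 0.13]
[0.0071, 0.0026, -0.009, 0.42, -0.04, 0.13]
```

View pics/g1.png

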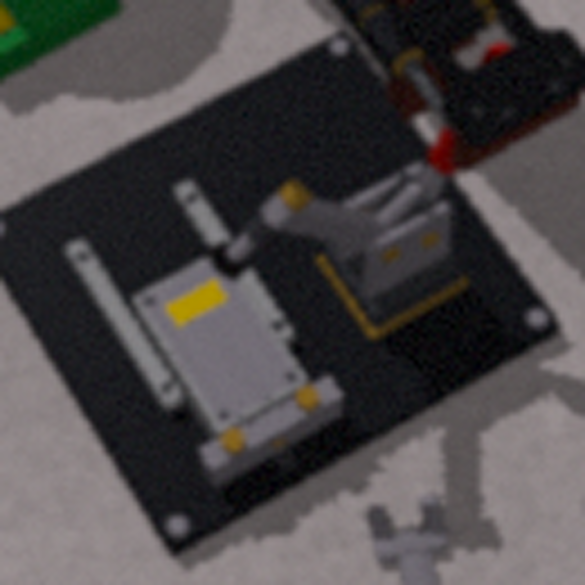

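The module sits flush against the stop, with the joint at about (280,400), and the fingers are beside the handle. Now I'll close in on the handle with small steps.

carry_out([
  [0.008,0.003,-0.005,0.8,0,0],
  [0.006,0.002,-0.005,0,0,0],
  [0.001,0,-0.003,0,0,0],
  [0.001,0,-0.003,0,0,0],
])

```text
t: 11.65
ee_pos: [613.9, -14.1, 160.2]
orientation: [1.371, 1.098, -1.369]
ft_force: [-0.5, -2.1, 1.9]
width: 0.5
```

carry_out([
  [0.001,0,-0.002,0,0,0],
  [0.001,0,-0.002,0,0,0],
])

```text
t: 11.9
ee_pos: [614.9, -10.2, 158.5]
orientation: [1.371, 1.098, -1.368]
ft_force: [-0.6, -1.7, 2.0]
width: 0.4
```

```bash
python3 - <<'E'
from h import *
from workcell import ctrl
o=ctrl.get_obs(); state(o)
E
```

```text
t 11.9 q [-0.04  0.49  1.7   0.    0.96  0.18] w 0.4
jig tcp [ 14.02 140.16 158.54] f_jig [-0.22 -1.75  1.97]
```

```bash
cat >> h.py <<'E'
def arc(o,n,st):
    state(o); T=w2jig(p,o['ee_pos'])[0]; d=T[1:]+[10,0]-[116,65.]; R=np.hypot(*d); v=1.17-(np.arctan2(d[1],d[0])-np.arcsin(9/R))
    print('r',R,'val',v)
    P=[tcp_on(v+st*i,r=R*np.cos(np.arcsin(9/R))) for i in range(n+1)]
    for a,b in zip(P,P[1:]): print([round(-(b-a)[2]/1000,4),0,round(-(b-a)[1]/1000,4)])
E
python3 - <<'E'
from h import *
from workcell import ctrl
arc(ctrl.get_obs(),16,.03)
E
```

```text
t 11.9 q [-0.04  0.49  1.7   0.    0.96  0.18] w 0.4
jig tcp [ 14.02 140.16 158.54] f_jig [-0.22 -1.75  1.97]
r 99.57789515018425 val 0.03981905706938882
[np.float64(0.0011), 0, np.float64(-0.0028)]
[np.float64(0.0011), 0, np.float64(-0.0028)]
[np.float64(0.0012), 0, np.float64(-0.0027)]
[np.float64(0.0013), 0, np.float64(-0.0027)]
[np.float64(0.0014), 0, np.float64(-0.0026)]
[np.float64(0.0015), 0, np.float64(-0.0026)]
[np.float64(0.0015), 0, np.float64(-0.0026)]
[np.float64(0.0016), 0, np.float64(-0.0025)]
[np.float64(0.0017), 0, np.float64(-0.0025)]
[np.float64(0.0018), 0, np.float64(-0.0024)]
[np.float64(0.0018), 0, np.float64(-0.0024)]
[np.float64(0.0019), 0, np.float64(-0.0023)]
[np.float64(0.002), 0, np.float64(-0.0022)]
[np.float64(0.002), 0, np.float64(-0.0022)]
[np.float64(0.0021), 0, np.float64(-0.0021)]
[np.float64(0.0022), 0, np.float64(-0.002)]
```

carry_out([
  [0.0011,-0.001,-0.0028,0,0,0],
  [0.0011,0,-0.0028,0,0,0],
  [0.0012,0,-0.0027,0,0,0],
  [0.0013,0,-0.0027,0,0,0],
  [0.0014,0,-0.0026,0,0,0],
  [0.0015,0,-0.0026,0,0,0],
  [0.0015,0,-0.0026,0,0,0],
  [0.0016,0,-0.0025,0,0,0],
])

```text
t: 12.9
ee_pos: [619.0, 11.9, 147.2]
orientation: [1.371, 1.097, -1.368]
ft_force: [-0.2, -2.3, 0.9]
width: 0.6
```

carry_out([
  [0.0017,0,-0.0025,0,0,0],
  [0.0018,0,-0.0024,0,0,0],
  [0.0018,0,-0.0024,0,0,0],
  [0.0019,0,-0.0023,0,0,0],
])

```text
t: 13.4
ee_pos: [621.1, 22.0, 139.5]
orientation: [1.371, 1.097, -1.368]
ft_force: [-1.0, -1.3, 0.2]
width: 0.5
```

```bash
python3 - <<'E'
from h import *
from workcell import ctrl
arc(ctrl.get_obs(),16,.03)
E
```

```text
t 13.4 q [0.02 0.52 1.69 0.   0.93 0.24] w 0.5
jig tcp [ 13.07 172.89 139.48] f_jig [-0.7  -1.53  0.17]
r 100.10740949733518 val 0.4209782898541683
[np.float64(0.002), 0, np.float64(-0.0022)]
[np.float64(0.0021), 0, np.float64(-0.0021)]
[np.float64(0.0022), 0, np.float64(-0.0021)]
[np.float64(0.0022), 0, np.float64(-0.002)]
[np.float64(0.0023), 0, np.float64(-0.0019)]
[np.float64(0.0023), 0, np.float64(-0.0019)]
[np.float64(0.0024), 0, np.float64(-0.0018)]
[np.float64(0.0025), 0, np.float64(-0.0017)]
[np.float64(0.0025), 0, np.float64(-0.0017)]
[np.float64(0.0026), 0, np.float64(-0.0016)]
[np.float64(0.0026), 0, np.float64(-0.0015)]
[np.float64(0.0026), 0, np.float64(-0.0014)]
[np.float64(0.0027), 0, np.float64(-0.0013)]
[np.float64(0.0027), 0, np.float64(-0.0013)]
[np.float64(0.0028), 0, np.float64(-0.0012)]
[np.float64(0.0028), 0, np.float64(-0.0011)]
```

carry_out([
  [0.0022,0,-0.0022,0,0,0],
  [0.0022,0,-0.0021,0,0,0],
  [0.0023,0,-0.0021,0,0,0],
  [0.0023,0,-0.002,0,0,0],
  [0.0023,0,-0.0019,0,0,0],
  [0.0023,0,-0.0019,0,0,0],
])

```text
t: 14.15
ee_pos: [624.0, 34.6, 125.0]
orientation: [1.37, 1.097, -1.368]
ft_force: [-0.4, -2.6, 1.3]
width: 0.2
```

carry_out([
  [0.0024,0,-0.0018,0,0,0],
  [0.0025,0,-0.0017,0,0,0],
  [0.0025,0,-0.0017,0,0,0],
  [0.0026,0,-0.0016,0,0,0],
])

```text
t: 14.65
ee_pos: [625.5, 41.3, 114.5]
orientation: [1.37, 1.097, -1.369]
ft_force: [-1.4, -3.5, 2.2]
width: 0.5
```

```bash
python3 - <<'E'
from h import *
from workcell import ctrl
arc(ctrl.get_obs(),10,.03)
E
```

```text
t 14.65 q [0.05 0.56 1.69 0.   0.89 0.27] w 0.5
jig tcp [ 13.13 192.67 114.51] f_jig [-0.57 -3.72  2.2 ]
r 99.81898270853654 val 0.7412655989792112
[np.float64(0.0026), 0, np.float64(-0.0014)]
[np.float64(0.0027), 0, np.float64(-0.0014)]
[np.float64(0.0027), 0, np.float64(-0.0013)]
[np.float64(0.0027), 0, np.float64(-0.0012)]
[np.float64(0.0028), 0, np.float64(-0.0011)]
[np.float64(0.0028), 0, np.float64(-0.001)]
[np.float64(0.0028), 0, np.float64(-0.001)]
[np.float64(0.0029), 0, np.float64(-0.0009)]
[np.float64(0.0029), 0, np.float64(-0.0008)]
[np.float64(0.0029), 0, np.float64(-0.0007)]
```

```bash
python3 - <<'E'
from h import *
from workcell import ctrl
im=ctrl.get_image('scene'); b=cv2.resize(im['pixels'][195:315,250:370],None,fx=4.9,fy=4.9,interpolation=cv2.INTER_CUBIC)
cv2.imwrite('pics/h1.png',b)
E
```

```text
(no output)
```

View pics/h1.png

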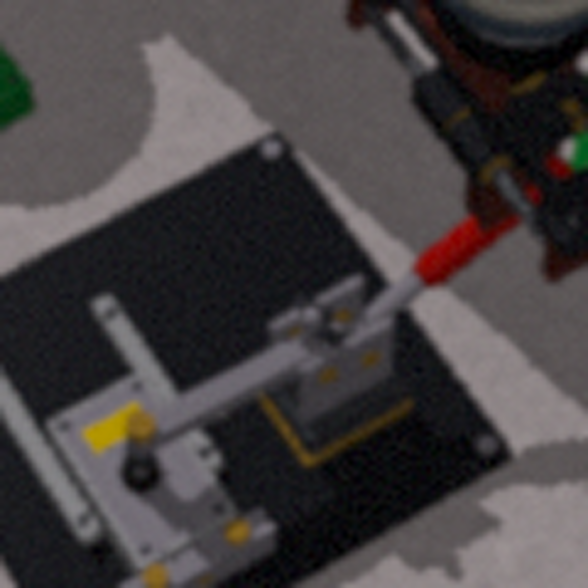

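The handle (grip from 420,270 to about 535,200) is following the finger. The bar is nearly level and the pad, at about (140,470), is just above the module. I'll keep pushing in smaller steps.

carry_out([
  [0.0026,0,-0.0012,0,0,0],
  [0.0027,0,-0.0012,0,0,0],
  [0.0027,0,-0.0011,0,0,0],
])

```text
t: 15.08
ee_pos: [626.4, 45.3, 105.9]
orientation: [1.371, 1.097, -1.368]
ft_force: [-0.8, -1.7, 1.5]
width: 0.3
```

carry_out([
  [0.0025,0,-0.001,0,0,0],
  [0.0025,0,-0.001,0,0,0],
])

```text
t: 15.32
ee_pos: [627.0, 47.6, 100.5]
orientation: [1.371, 1.097, -1.368]
ft_force: [-0.8, -2.0, 1.7]
width: 0.3
```

```bash
python3 - <<'E'
from h import *
from workcell import ctrl
arc(ctrl.get_obs(),4,.03)
E
```

```text
t 15.325 q [0.06 0.58 1.69 0.   0.87 0.28] w 0.3
jig tcp [ 13.19 199.15 100.48] f_jig [-0.34 -2.13  1.74]
r 99.67566492576687 val 0.8964794450516986
[np.float64(0.0028), 0, np.float64(-0.001)]
[np.float64(0.0028), 0, np.float64(-0.0009)]
[np.float64(0.0029), 0, np.float64(-0.0009)]
[np.float64(0.0029), 0, np.float64(-0.0008)]
```

carry_out([
  [0.002,0,-0.0006,0,0,0],
  [0.002,0,-0.0006,0,0,0],
])

```text
t: 15.58
ee_pos: [627.3, 49.1, 96.0]
orientation: [1.371, 1.097, -1.368]
ft_force: [-0.5, -1.2, 2.0]
width: 0.4
```

carry_out([
  [0.002,0,-0.0005,0,0,0],
  [0.002,0,-0.0005,0,0,0],
])

```text
t: 15.82
ee_pos: [627.7, 49.7, 93.4]
orientation: [1.37, 1.096, -1.368]
ft_force: [-7.7, -5.1, 24.6]
width: 0.1
```

carry_out([
  [0.0015,0,-0.0003,0,0,0],
  [0.0015,0,-0.0003,0,0,0],
])

```text
t: 16.08
ee_pos: [627.8, 49.6, 93.6]
orientation: [1.369, 1.096, -1.368]
ft_force: [-6.0, -3.8, 14.7]
width: 0.4
```

The handle has bottomed, but that step spiked to a wrist reading of about 24.6 N vertical, higher than I intended. I'll back off at once and check.

```bash
python3 - <<'E'
from h import *
from workcell import ctrl
arc(ctrl.get_obs(),1,.03)
E
```

```text
t 16.075 q [ 0.06  0.59  1.69 -0.    0.85  0.28] w 0.4
jig tcp [ 13.58 201.28  93.64] f_jig [-4.98 -4.99 14.69]
r 99.49348872245523 val 0.968554967992338
[np.float64(0.0029), 0, np.float64(-0.0008)]
```

carry_out([
  [-0.004,0,0,0,0,0],
  [-0.02,0,0.002,0,0,0],
  [-0.04,0,0,0,0,0],
  [-0.06,0,0,0,0,0],
  [-0.05,0,0,0,0,0],
  [0,0,-0.03,0,0,0],
  [0,0,-0.03,0,0,0],
  [0,0,-0.03,0,0,0],
])

```text
t: 17.08
ee_pos: [648.0, 136.7, 281.7]
orientation: [1.378, 1.092, -1.364]
ft_force: [-1.0, -0.8, -0.6]
width: 0.3
```

```bash
python3 - <<'E'
from h import *
from workcell import ctrl
state(ctrl.get_obs())
A={n:ctrl.get_image(n) for n in('top','scene')}
a=cv2.resize(A['top']['pixels'][195:275,285:385],None,fx=3.99,fy=3.99,interpolation=cv2.INTER_CUBIC)
b=cv2.resize(A['scene']['pixels'][205:325,240:340+20],None,fx=3.325,fy=3.325,interpolation=cv2.INTER_CUBIC)
b=b[:,:399]; h=max(a.shape[0],b.shape[0]); pad=lambda q:cv2.copyMakeBorder(q,0,h-q.shape[0],0,0,0)
cv2.imwrite('pics/k1.png',np.hstack([pad(a),pad(b)]))
for hz in(62,68):
  for v in(.8,.88,.94,.97):
    q=1.17-v; G=jig2w(p,[[12,116+r*np.cos(q),hz+r*np.sin(q)] for r in(39,131)])
    print(hz,v,'scene',(proj(A['scene'],G)-(240,205)).ravel()*3.325+np.tile([399,0],2))
E
```

```text
t 17.075 q [0.19 0.42 1.49 0.   1.22 0.41] w 0.3
jig tcp [ 14.2  290.72 281.71] f_jig [-0.85 -1.   -0.61]
62 0.8 scene [714.8487 161.3738 819.2018  81.152 ]
62 0.88 scene [715.8831 162.7334 821.8937  86.317 ]
62 0.94 scene [716.4678 163.8854 823.2572  90.5963]
62 0.97 scene [716.6981 164.5024 823.7298  92.8589]
68 0.8 scene [715.1859 157.2224 819.9735  76.6478]
68 0.88 scene [716.2238 158.5969 822.6707  81.8679]
68 0.94 scene [716.8103 159.7606 824.0354  86.1897]
68 0.97 scene [717.0413 160.3836 824.5077  88.4738]
```

View pics/k1.png

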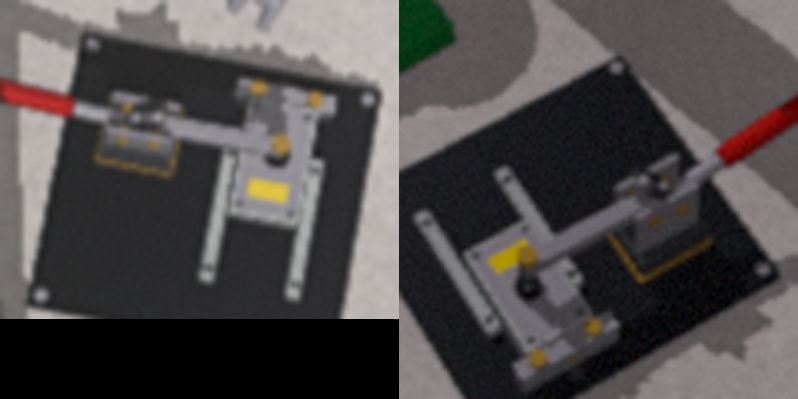

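Both views show the module against the stop, the bar level with the pad on the module, and the handle down. The hinge geometry puts the handle at 0.969 rad. The arm is clear, so I'm handing in.

```bash
python3 - <<'E'
from workcell import ctrl
print(ctrl.close_job())
E
```

```text
the job is handed in; nothing more can be done
None
```

The module is home against the end stop and the handle is clamped on its stop, but I can't rule out that one push on the handle reached the 25 N limit. The job is handed in at about 17 s, and no verdict was reported.

- **Module:** I pushed it along the channel at about 5 N until it stopped moving, then seated it. The wrist read about 14 N along the channel and 12 N vertical, roughly 18 N in all. The pictures showed no gap to the stop, both before and after clamping.
- **Handle:** I pushed it round its arc at 2 to 4 N, about half the force the task led me to expect near dead centre. At the stop the hinge geometry gave 0.969 rad, against a hard stop of 0.97. Afterwards the arm lifted clear. The last picture shows the handle down, the bar level and the pad on the module. I had no direct reading of the pad force.
- **Over-force risk:** the 2 mm step that bottomed the handle was too coarse. One wrist reading there was 24.6 N vertical, about 26 N in all with the sideways parts. The next reading was about 16 N. If the handle itself took the whole 26 N, the run fails.
- **Bystanders:** the arm never went near them, but I did not measure their positions again at the end.

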